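# Set the pumping valve of the jewellery coater two turns open

### The job

Set the pumping valve beside the bell jar for a slow pump-down: turn its handwheel clockwise until the valve is fully shut against its stop, then back it off exactly two full turns from the stop. Finish with the gripper still closed on the wheel's upright crank handle, keeping the wheel still at that setting, ready to shut it again. Do not touch the glass jar, and leave the things lying on the bench where they are.

Things in the scene. Friction and masses are not known exactly. Their poses are not given: they have to be found in the camera images.
- wheel (a joint): angle of the valve's handwheel, rad: 0 = fully shut against its solid stop, growing as it opens, anticlockwise seen from above; 6.28 per turn, open end at 25.1 (four turns). It starts partly open, 1.5 to 6 rad. It turns evenly with about 4 N sideways at the handle and stays where it is left; at the stop it goes solid.
- wheel_axis (a point): vertical turning axis of the aluminium handwheel, at the middle of its rim, 204 mm above the bench. Three spokes; rim of 16 mm round bar at 60 mm radius (136 mm across in all, top 212 mm above the bench); hub 36 mm across, top at 215 mm. The wheel does not rise; only a 10 mm indicator spindle rises through the hub, 2.5 mm a turn (top 217 mm when shut, at most 227 mm).
- handle_grip (a point): middle of the crank handle: a black upright round bar, 20 to 22 mm across, 68 mm long (216 to 284 mm above the bench), standing on the wheel's rim 60 mm from the wheel axis. The point is on the bar's axis, 252 mm above the bench, and circles with the wheel.
- handle: the same crank handle; origin on its axis at its lower end, 216 mm above the bench, z up. It spins freely about its own axis on the rim, so a gripper that keeps its own direction can carry it round.
- valve: steel valve (108 mm across under the wheel, 150 mm bench flange) with its side tube and the collar under the jar, fixed as one set; origin on the bench under the wheel axis, z up, -y along the side tube to the jar. With the valve shut, the crank handle lies in this frame's +x direction from the wheel axis. A gauge box on the tube, 155 mm from the axis, reaches 169 mm above the bench.
- bell_jar: glass bell jar, 184 mm across (rubber foot ring 202 mm), on its collar (240 mm across) 315 mm from the wheel axis, hoops hanging inside; origin at the centre of its underside, 116 mm above the bench; its knob's top is 280 mm above the bench. Not to be touched.
- tray: bystander: white tray of gold hoops, 150 x 200 mm, 22 mm high; origin at the centre of its underside. It lies loose.
- bottle: bystander: white bottle 60 mm across, 150 mm high; origin at the centre of its underside. It stands loose.
- tweezers: bystander: steel tweezers 135 mm long, 9 mm high, along their x axis; origin underneath at the middle. Loose.
- clamp_ring: bystander: aluminium clamp ring, 60 mm outside, 42 mm inside, 14 mm high, lying flat; origin at the centre of its underside. Loose.

How it is judged (in metres and radians):
On the way:
1. the valve is fully shut: wheel against its stop (within 3 degrees) (value of joint wheel below 0.052 rad), for 0.2 s.
At the end, for the whole second after the job is handed in: The wheel stands still two full turns open from its stop (12.57 rad, within 10 degrees), and the gripper is closed on the crank handle: the fingers press it with more than 5 N and the point between the finger pads lies within 32 mm (22 mm sideways) of the middle of the handle (value of joint wheel between 12.39 and 12.74 rad and velocity of joint wheel between -0.05 and 0.05 rad/s and contact force between the fingers and handle above 5 N and distance between the grasp point and handle_grip below 0.032 m and horizontal distance between the grasp point and handle_grip below 0.022 m); the arm keeps its last pose, push and grip.
It fails at once if the robot touches the bell jar (contact force between any of the arm, the fingers and bell_jar above 1 N).
It fails at once if a thing lying on the bench is shifted by more than 15 mm (distance of any of tray, bottle, tweezers, clamp_ring from where it was at the start of the episode above 0.015 m).
It also fails if it takes over 72 s, if anything falls off the work surface, if the arm or the gripper's body presses on something with over 40 N, if the wrist force passes 120 N, or if a joint passes its speed limit or range.

### The arm

A 6-joint arm with a two-finger parallel gripper is mounted at the origin on the work surface. World frame = base frame: x ahead of the robot, y to its left, z up, the work surface at z = 0. Lengths are in m, angles in degrees, forces in N, time in s.
With the tool pointing down it reaches from about 0.35 to 0.875 m from the base axis. Payload 4.2 kg.
Tool frame: the origin (TCP) lies midway between the tips of the shut fingers; the grasp point (between the pads) lies 19 mm behind it (r.pinch_z is the distance from the TCP to the grasp point, in m); z points along the fingers, y is the line along which they close (so a half turn about z gives the same grasp; the last joint's range is limited). The gripper opens to 87 mm and grips with 3 to 60 N. Pads are 19 mm wide; open, the fingers measure 117 mm over their backs; the gripper's body (75 mm by 190 mm) begins 51 mm behind the grasp point.
Start: joints at [-48.495, 22.042, 0.453, 0, -68.411, -14.817], TCP at [0.281, -0.558, 0.223] pointing down, gripper open.
Joint ranges: [-179.83, 179.83], [-69.29, 118.12], [-61.27, 80.66], [-181.25, 117.63], [-171.15, -9.14], [-177.46, 177.46]. Speed limits (degrees/s): [159.86, 159.86, 180, 180, 180, 180].

### API

Orientations are given as a 3x3 rotation matrix whose columns are the frame's x, y, z axes.
In Python, from station import r, imaging, models gives the robot as it stands. The module is installed in compiled form; this text tells all that it offers.
- The arm moves only by the tool apply_moves, never from a script. Its argument "moves" is a list of rows, each a list of 2 entries, a list of its own where there are three numbers: the shift along the tool's x, y, z in m, then the turn about the tool's z in degrees. A call has 1 to 5 rows; each row shifts and turns the commanded pose from where the row before left it, along the tool's axes as they then stand; what a row does not reach is not made up. A row lasts 1/12 s, in which the tool goes at most 41.7 mm and 7.16 degrees, less where a joint would pass 70% of its speed; a pose out of reach is approached as far as the arm can. A call is refused whole if a number of a shift passes 0.0417 or a number of a turn 7.16, either way. A call with a gripper value outside its range is refused whole. "hand" is the finger opening in m, from 0 to 0.087, set as the call begins (left out, the last holds). The fingers move at their own pace and stop on an object; the grip force is fixed at half the most. Time passes only in rows, so rows that do not move let the fingers close. It gives the time, the measured TCP pose, the force, the opening and the grip force at its end, in the units of the state.
- r.sense(): the state, without advancing time (a new reading comes with each control period).
- imaging.capture(name): name is "scene" or "top" or "wrist"; returns a dict with "frame" (480x640x3 uint8, blue, green, red), "intrinsics" (3x3 intrinsics, pixels), "eye" and "orientation" of the camera in the world. Camera axes: x right, y down, z forward; pixel columns grow to the right and rows downward; lengths in m; the calibration is good to about 2 mm. A picture is of the moment at which its call begins. There is no depth.
- r.finish_job(): hands the job in; it is judged then, once.
Trained networks look in a picture, given as the dict that the camera call returned (one of the last four; its "shot" number tells which), for a name from the list of things; names that differ only in an ending like _2 or _b are one class to them, and where a whole thing is asked for, a point or a joint stands for the part that bears it (a point fixed in the world has none). Each returns a list of dicts, best first, with "confidence" (0 to 1); they miss things now and then, are a little off and sometimes report something else, mostly with a low value. They report only what shows in the picture. A call takes as long as a camera call.
- models.cut_out(picture, target): "region" (480x640 bool, what is visible of it) and "extent" ([left, top, width, height] as shares, 0 to 1, of the picture: columns of its width, rows of its height, round what is visible of it).
- models.place_of(picture, target): "at" ([column, row] as shares, 0 to 1, of the picture: columns of its width, rows of its height: a listed point, or the origin of a listed thing).
The state is a dict: "time_s": time; "joints": joint angles; "joint_velocities": joint speeds; "effort": joint torques, N m; "tcp_pos": TCP position; "ee_rot": TCP orientation; "wrist_force": force on the tool from outside, world axes, zero at the start; "moment": the same for the moment, N m; "gripper_width": opening from 0.0 (shut) to 1.0 (fully open); "gripper_force": force on a finger pad.
Only numpy, scipy, OpenCV 4.12 (cv2) and the standard library are available. Lean on these libraries where they do the work, as an engineer would, in place of code of your own. Each camera call takes 0.05 s, during which the arm holds its last target. There are 200 camera calls.

## Working session

There is one attempt and no reset: what is moved stays moved. The work goes in short steps, Python scripts to look and compute and a tool call to move; the robot and the scene stay as the last step left them, time stands still between calls to the robot, and variables do not carry over. Pictures are saved under pics/ and viewed, at most 10 in all, crops included, and the job is handed in when it is done.

Besides the shell and the picture viewer there is one more tool, called after "Emit:" as name([rows], argument=value, ...), one row to a line, values as JSON. apply_moves: Moves the arm, as the interface text tells. Its arguments: {"type":"object","properties":{"moves":{"type":"array"},"hand":{"type":"number"}},"required":["moves"]}

```bash
mkdir -p pics
cat > h.py <<'E'
import numpy as np, cv2
from station import r, imaging, models
def ray(p,at):
    K=np.array(p["intrinsics"]);R=np.array(p["orientation"])
    uv=np.array([at[0]*640,at[1]*480,1.0]); d=R@np.linalg.solve(K,uv); return np.array(p["eye"]),d/np.linalg.norm(d)
def atz(p,at,z):
    e,d=ray(p,at); return e+d*(z-e[2])/d[2]
def tri(obs):
    A=np.zeros((3,3));b=np.zeros(3)
    for p,at in obs:
        e,d=ray(p,at);M=np.eye(3)-np.outer(d,d);A+=M;b+=M@e
    return np.linalg.solve(A,b)
E
python3 - <<'E'
from h import *
np.set_printoptions(precision=4,suppress=True)
Z=dict(wheel_axis=.204,handle_grip=.252,handle=.216,valve=0,bell_jar=.116,tray=0,bottle=0,tweezers=0,clamp_ring=0)
ims=[]
P={}
for n in("scene","top"):
    p=P[n]=imaging.capture(n); cv2.imwrite(f"pics/{n}0.png",p["frame"]); print(n,np.array(p["eye"]))
for t,z in Z.items():
    obs=[]
    for n,p in P.items():
        for q in models.place_of(p,t)[:2]:
            print(t,n,round(q["confidence"],2),np.array(q["at"])*[640,480],atz(p,q["at"],z))
        q=models.place_of(p,t)
        if q: obs.append((p,q[0]["at"]))
    if len(obs)==2: print("   tri",tri(obs))
s=r.sense();print(s["time_s"],s["tcp_pos"],s["ee_rot"],r.pinch_z)
E
```

```text
scene [0.9089 0.3373 0.9357]
top [0.3325 0.0925 1.2237]
wheel_axis scene 0.96 [284.224 218.688] [0.5577 0.0291 0.204 ]
wheel_axis scene 0.51 [456.512 372.096] [0.6339 0.422  0.204 ]
wheel_axis top 0.61 [356.672 202.08 ] [0.5656 0.0372 0.204 ]
   tri [0.5634 0.0364 0.2173]
handle_grip scene 0.65 [265.28  189.312] [ 0.5494 -0.0166  0.252 ]
handle_grip top 0.46 [396.288 208.896] [ 0.5423 -0.029   0.252 ]
   tri [ 0.5434 -0.0274  0.2381]
handle scene 0.55 [265.984 200.208] [ 0.5498 -0.0186  0.216 ]
handle scene 0.36 [162.688 181.824] [ 0.6288 -0.2084  0.216 ]
handle top 0.54 [392.576 213.696] [ 0.5412 -0.0266  0.216 ]
   tri [ 0.5434 -0.0269  0.2021]
valve scene 0.69 [285.504 271.488] [0.5713 0.0289 0.    ]
valve scene 0.26 [284.224 218.784] [ 0.46   -0.0566  0.    ]
valve top 0.69 [353.92 221.28] [0.5694 0.0327 0.    ]
   tri [ 0.5704  0.0308 -0.0002]
bell_jar scene 0.69 [163.328 185.616] [ 0.5967 -0.2758  0.116 ]
bell_jar top 0.96 [514.368 194.976] [ 0.5992 -0.2818  0.116 ]
   tri [ 0.5975 -0.2793  0.1155]
tray scene 0.84 [454.72  373.296] [0.5614 0.4437 0.    ]
tray top 0.95 [164.8   231.312] [0.5485 0.4444 0.    ]
   tri [ 0.5528  0.4483 -0.021 ]
bottle scene 0.65 [478.016 301.584] [0.392  0.4179 0.    ]
bottle top 0.97 [173.888 308.4  ] [0.3821 0.4175 0.    ]
   tri [ 0.383   0.4204 -0.0154]
tweezers scene 0.68 [400.128 247.392] [0.3704 0.2114 0.    ]
tweezers top 0.83 [272.32  318.096] [0.361 0.208 0.   ]
tweezers top 0.47 [175.68  306.912] [0.3852 0.4138 0.    ]
   tri [ 0.3614  0.2094 -0.0157]
clamp_ring scene 0.82 [327.68 382.32] [0.7204 0.2424 0.    ]
clamp_ring top 0.74 [259.072 151.008] [0.7297 0.2424 0.    ]
   tri [0.7241 0.2422 0.0151]
1.9 [ 0.2807 -0.5584  0.2226] [[-0.8935 -0.4491  0.    ]
 [-0.4491  0.8935 -0.    ]
 [-0.     -0.     -1.    ]] 0.0187
```

View pics/scene0.png

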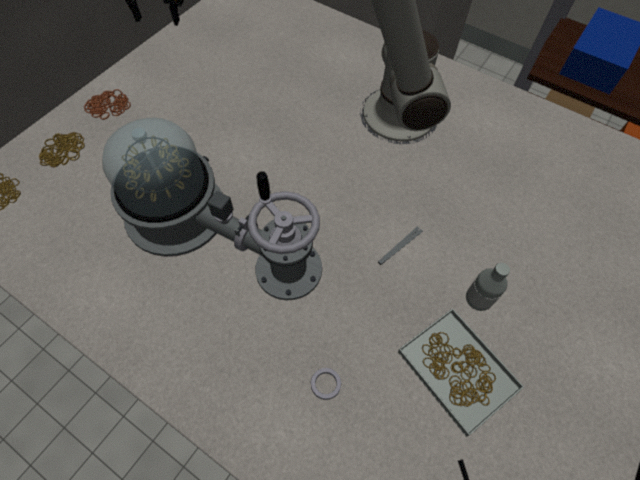

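View pics/top0.png

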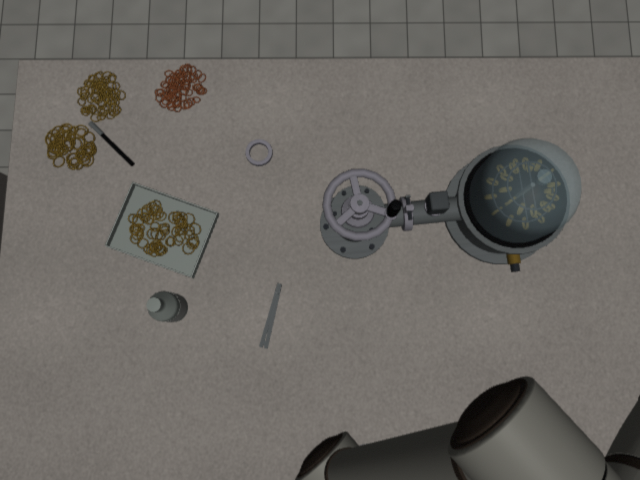

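The top view shows the wheel centre near pixel (358,204), the handle near (394,208) and the jar near (515,195). In the scene view the wheel is near (284,220) and the handle near (264,186). That matches the networks: axis ≈ (0.566, 0.033), handle ≈ (0.545, −0.025), jar 314 mm away. The wheel angle works out to about 244° (4.25 rad). I'll rise first and square up the tool.

Emit:
apply_moves([
  [[0,0,-0.04],6.7],
  [[0,0,-0.04],6.7],
  [[0,0,-0.04],6.7],
  [[0,0,0],6.6],
  [[0,0,0],0],
], hand=0.087)

```text
time_s: 2.32
tcp_pos: [0.2812, -0.5592, 0.3462]
ee_rot: [[-1.0, 0.003, 0.004], [0.003, 1.0, -0.006], [-0.004, -0.005, -1.0]]
wrist_force: [-0.6, 1.0, -0.1]
gripper_width: 1.0
gripper_force: 0.0
```

Emit:
apply_moves([
  [[-0.0176,0.0356,0],0],
  [[-0.0176,0.0356,0],0],
  [[-0.0176,0.0356,0],0],
  [[-0.0176,0.0356,0],0],
  [[-0.0176,0.0356,0],0],
])

```text
time_s: 2.73
tcp_pos: [0.3686, -0.3784, 0.3411]
ee_rot: [[-1.0, -0.002, -0.002], [-0.002, 1.0, 0.002], [0.002, 0.002, -1.0]]
wrist_force: [1.2, -0.0, -0.2]
gripper_width: 1.0
gripper_force: 0.0
```

Emit:
apply_moves([
  [[-0.0176,0.0356,0],0],
  [[-0.0176,0.0356,0],0],
  [[-0.0176,0.0356,0],0],
  [[-0.0176,0.0356,0],0],
  [[-0.0176,0.0356,0],0],
])

```text
time_s: 3.15
tcp_pos: [0.4566, -0.2003, 0.3414]
ee_rot: [[-1.0, -0.003, -0.002], [-0.003, 1.0, 0.001], [0.002, 0.001, -1.0]]
wrist_force: [1.3, -0.9, -0.8]
gripper_width: 0.999
gripper_force: 0.0
```

Emit:
apply_moves([
  [[-0.0176,0.0356,0],0],
  [[-0.0176,0.0356,0],0],
  [[-0.0176,0.0356,0],0],
  [[0,0,0],0],
  [[0,0,0],0],
])

```text
time_s: 3.57
tcp_pos: [0.5097, -0.0938, 0.3408]
ee_rot: [[-1.0, -0.006, -0.004], [-0.006, 1.0, 0.0], [0.004, 0.0, -1.0]]
wrist_force: [0.6, -0.8, -0.0]
gripper_width: 0.998
gripper_force: 0.0
```

Run:
```python
from h import *
np.set_printoptions(precision=4,suppress=True)
Z=dict(wheel_axis=.204,handle_grip=.252,handle=.216,valve=0,bell_jar=.116)
P={n:imaging.capture(n) for n in("wrist","top","scene")}
cv2.imwrite("pics/w1.png",P["wrist"]["frame"])
for t,z in Z.items():
    obs=[]
    for n,p in P.items():
        for q in models.place_of(p,t)[:1]:
            print(t,n,round(q["confidence"],2),np.array(q["at"])*[640,480],atz(p,q["at"],z)); obs.append((p,q["at"]))
    if len(obs)>1: print("   tri",tri(obs))
s=r.sense();print(s["time_s"],s["tcp_pos"],s["joints"])
```

```text
wheel_axis wrist 0.75 [455.68  278.016] [0.5623 0.029  0.204 ]
wheel_axis scene 0.78 [283.52  219.408] [0.5598 0.029  0.204 ]
   tri [0.5611 0.029  0.2055]
handle_grip top 0.64 [164.672 230.112] [0.5061 0.3723 0.252 ]
handle_grip scene 0.71 [262.08  186.096] [ 0.547  -0.0258  0.252 ]
   tri [0.5688 0.2013 0.5084]
handle wrist 0.8 [403.328 260.784] [ 0.5414 -0.0237  0.216 ]
handle scene 0.69 [263.424 199.104] [ 0.5505 -0.0242  0.216 ]
   tri [ 0.5456 -0.0246  0.2102]
valve wrist 0.63 [406.912 229.008] [0.5676 0.0318 0.    ]
valve scene 0.82 [290.496 271.008] [0.5639 0.0375 0.    ]
   tri [ 0.5657  0.0346 -0.0013]
bell_jar wrist 0.95 [166.912 271.92 ] [ 0.5925 -0.2806  0.116 ]
bell_jar scene 0.88 [161.92  182.976] [ 0.5932 -0.2833  0.116 ]
   tri [ 0.5931 -0.2818  0.116 ]
4.4667 [ 0.5096 -0.0956  0.3425] [  7.3253   7.8879  -1.8227  -0.0023 -80.2889 -97.3317]
```

View pics/w1.png

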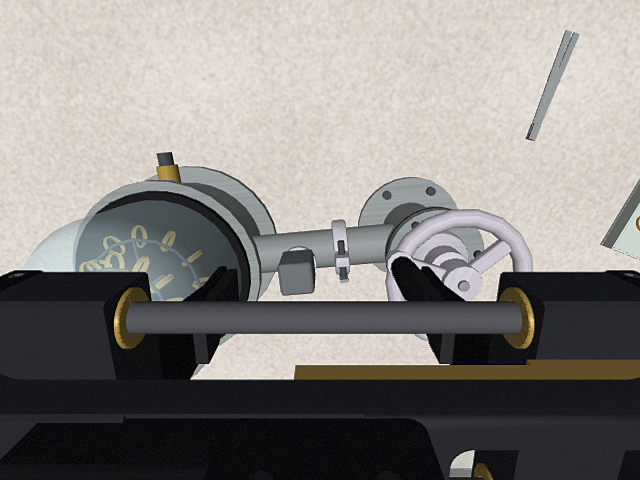

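The wrist view shows the wheel hub at about (460,285). The handle's lower end is near (403,261), partly hidden by the finger. The handle estimate holds at (0.545, −0.025), so I'll centre over it and descend.

Emit:
apply_moves([
  [[-0.0177,0.0353,0],0],
  [[-0.0177,0.0353,0],0],
  [[0,0,0],0],
  [[0,0,0.02],0],
  [[0,0,0.02],0],
])

```text
time_s: 4.88
tcp_pos: [0.546, -0.024, 0.3029]
ee_rot: [[-1.0, -0.001, 0.003], [-0.001, 1.0, 0.001], [-0.003, 0.001, -1.0]]
wrist_force: [-0.3, -0.7, -0.0]
gripper_width: 1.003
gripper_force: 0.0
```

Run:
```python
from h import *
np.set_printoptions(precision=4,suppress=True)
P={n:imaging.capture(n) for n in("wrist","scene")}
cv2.imwrite("pics/w2.png",np.hstack([P["wrist"]["frame"][200:440,200:500],P["scene"]["frame"][80:320,140:440]]))
for t,z in dict(wheel_axis=.204,handle_grip=.252,handle=.216).items():
    for n,p in P.items():
        for q in models.place_of(p,t)[:1]:
            print(t,n,round(q["confidence"],2),np.array(q["at"])*[640,480],atz(p,q["at"],z))
s=r.sense();print(s["time_s"],s["tcp_pos"])
```

```text
wheel_axis wrist 0.77 [390.912 253.104] [0.563  0.0293 0.204 ]
wheel_axis scene 0.87 [284.992 220.08 ] [0.5594 0.0322 0.204 ]
handle_grip wrist 0.83 [320.32  249.504] [ 0.5443 -0.0265  0.252 ]
handle_grip scene 0.76 [263.424 185.088] [ 0.5438 -0.0252  0.252 ]
handle wrist 0.63 [321.984 234.72 ] [ 0.5445 -0.0255  0.216 ]
handle scene 0.83 [266.176 198.72 ] [ 0.5469 -0.0204  0.216 ]
5.2833 [ 0.5456 -0.0252  0.304 ]
```

View pics/w2.png

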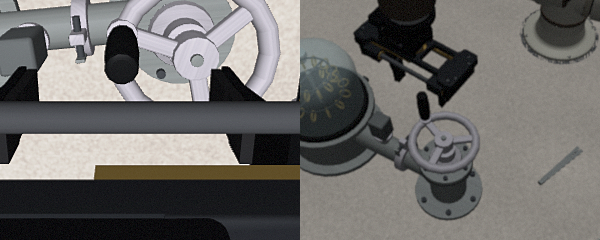

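The handle, at about (322,250) in the wrist view, sits midway between the fingers. All estimates agree within 2 mm, so I'll descend and close.

Emit:
apply_moves([
  [[0.001,0,0.034],0],
  [[0,0,0.034],0],
  [[0,0,0],0],
  [[0,0,0],0],
])

```text
time_s: 5.62
tcp_pos: [0.5437, -0.0255, 0.2344]
ee_rot: [[-1.0, 0.0, -0.002], [0.0, 1.0, -0.001], [0.002, -0.001, -1.0]]
wrist_force: [0.1, 0.6, 1.3]
gripper_width: 1.001
gripper_force: 0.0
```

Emit:
apply_moves([
  [[0,0,0],0],
  [[0,0,0],0],
  [[0,0,0],0],
  [[0,0,0],0],
  [[0,0,0],0],
], hand=0)

```text
time_s: 6.03
tcp_pos: [0.5444, -0.0249, 0.2356]
ee_rot: [[-1.0, 0.0, 0.002], [0.0, 1.0, 0.0], [-0.002, 0.0, -1.0]]
wrist_force: [0.3, -0.7, -0.4]
gripper_width: 0.71
gripper_force: 0.0
```

Emit:
apply_moves([
  [[0,0,0],0],
  [[0,0,0],0],
  [[0,0,0],0],
  [[0,0,0],0],
  [[0,0,0],0],
])

```text
time_s: 6.45
tcp_pos: [0.544, -0.025, 0.2345]
ee_rot: [[-1.0, 0.0, -0.0], [0.0, 1.0, -0.0], [0.0, -0.0, -1.0]]
wrist_force: [-0.8, 0.4, -0.3]
gripper_width: 0.324
gripper_force: 0.0
```

Emit:
apply_moves([
  [[0,0,0],0],
  [[0,0,0],0],
  [[0,0,0],0],
  [[0,0,0],0],
])

```text
time_s: 6.78
tcp_pos: [0.544, -0.0253, 0.2345]
ee_rot: [[-1.0, 0.0, -0.0], [0.0, 1.0, -0.001], [0.0, -0.001, -1.0]]
wrist_force: [0.0, -2.3, -0.5]
gripper_width: 0.222
gripper_force: 30.0
```

Run:
```python
from h import *
s=r.sense();print(s["time_s"],s["tcp_pos"],s["gripper_width"],s["gripper_force"],s["wrist_force"])
for a in range(251,-12,-15):
    t=np.radians([a,a-15]); d=.06*np.diff([np.cos(t),np.sin(t)])[:,0]
    print(a,"->",a-15,"tool",-d[0].round(4),d[1].round(4))
```

```text
6.7833 [ 0.54399387 -0.02534891  0.23451316] 0.22216080985002723 29.99965631403029 [ 0.01588878 -2.31251828 -0.51955246]
251 -> 236 tool 0.014 0.007
236 -> 221 tool 0.0117 0.0104
221 -> 206 tool 0.0086 0.0131
206 -> 191 tool 0.005 0.0149
191 -> 176 tool 0.001 0.0156
176 -> 161 tool -0.0031 0.0153
161 -> 146 tool -0.007 0.014
146 -> 131 tool -0.0104 0.0117
131 -> 116 tool -0.0131 0.0086
116 -> 101 tool -0.0149 0.005
101 -> 86 tool -0.0156 0.001
86 -> 71 tool -0.0153 -0.0031
71 -> 56 tool -0.014 -0.007
56 -> 41 tool -0.0117 -0.0104
41 -> 26 tool -0.0086 -0.0131
26 -> 11 tool -0.005 -0.0149
11 -> -4 tool -0.001 -0.0156
-4 -> -19 tool 0.0031 -0.0153
```

Emit:
apply_moves([
  [[0.014,0.007,0],0],
  [[0.0117,0.0104,0],0],
  [[0,0,0],0],
])

```text
time_s: 7.03
tcp_pos: [0.5166, -0.0069, 0.2345]
ee_rot: [[-1.0, -0.0, -0.001], [-0.0, 1.0, 0.001], [0.001, 0.001, -1.0]]
wrist_force: [-3.2, 1.8, 0.9]
gripper_width: 0.225
gripper_force: 30.0
```

Emit:
apply_moves([
  [[0.0086,0.0131,0],0],
  [[0.005,0.0149,0],0],
  [[0.001,0.0156,0],0],
  [[0,0,0],0],
])

```text
time_s: 7.37
tcp_pos: [0.503, 0.0377, 0.2345]
ee_rot: [[-1.0, -0.001, -0.002], [-0.001, 1.0, 0.001], [0.002, 0.001, -1.0]]
wrist_force: [-3.2, 4.0, 1.5]
gripper_width: 0.223
gripper_force: 30.0
```

Emit:
apply_moves([
  [[-0.0031,0.0153,0],0],
  [[-0.007,0.014,0],0],
  [[-0.0104,0.0117,0],0],
  [[0,0,0],0],
])

```text
time_s: 7.7
tcp_pos: [0.5258, 0.0789, 0.2345]
ee_rot: [[-1.0, -0.001, 0.001], [-0.001, 1.0, 0.002], [-0.001, 0.002, -1.0]]
wrist_force: [0.5, 4.6, 0.0]
gripper_width: 0.22
gripper_force: 30.0
```

Emit:
apply_moves([
  [[-0.0131,0.0086,0],0],
  [[-0.0149,0.005,0],0],
  [[-0.0156,0.001,0],0],
  [[0,0,0],0],
])

```text
time_s: 8.03
tcp_pos: [0.5701, 0.0912, 0.2345]
ee_rot: [[-1.0, -0.0, 0.002], [-0.0, 1.0, -0.001], [-0.002, -0.001, -1.0]]
wrist_force: [3.2, -1.2, -0.5]
gripper_width: 0.226
gripper_force: 30.0
```

Emit:
apply_moves([
  [[-0.0153,-0.0031,0],0],
  [[-0.014,-0.007,0],0],
  [[-0.0117,-0.0104,0],0],
  [[0,0,0],0],
])

```text
time_s: 8.37
tcp_pos: [0.6096, 0.069, 0.2345]
ee_rot: [[-1.0, 0.002, -0.0], [0.002, 1.0, -0.001], [0.0, -0.001, -1.0]]
wrist_force: [0.6, -4.2, 0.4]
gripper_width: 0.224
gripper_force: 30.0
```

Emit:
apply_moves([
  [[-0.0086,-0.0131,0],0],
  [[0,0,0],0],
])

```text
time_s: 8.53
tcp_pos: [0.6173, 0.0564, 0.2345]
ee_rot: [[-1.0, 0.002, -0.0], [0.002, 1.0, -0.001], [0.0, -0.001, -1.0]]
wrist_force: [0.1, -3.6, -0.5]
gripper_width: 0.222
gripper_force: 30.0
```

Run:
```python
from h import *
np.set_printoptions(precision=4,suppress=True)
p=imaging.capture("top"); cv2.imwrite("pics/t3.png",p["frame"][100:340,240:640])
P={n:imaging.capture(n) for n in("scene","wrist")};P["top"]=p
for t,z in dict(handle_grip=.252,handle=.216,wheel_axis=.204).items():
    for n,p in P.items():
        for q in models.place_of(p,t)[:1]: print(t,n,round(q["confidence"],2),atz(p,q["at"],z))
s=r.sense();print(s["time_s"],s["tcp_pos"],s["wrist_force"],s["gripper_width"])
```

```text
handle_grip scene 0.49 [0.6186 0.06   0.252 ]
handle_grip wrist 0.91 [0.6196 0.0575 0.252 ]
handle_grip top 0.49 [0.6157 0.0536 0.252 ]
handle wrist 0.61 [0.6181 0.0565 0.216 ]
handle top 0.49 [0.6203 0.057  0.216 ]
wheel_axis scene 0.75 [0.4869 0.2378 0.204 ]
wheel_axis wrist 0.97 [0.5627 0.0324 0.204 ]
wheel_axis top 0.62 [0.5616 0.0289 0.204 ]
9.1333 [0.6167 0.0577 0.2345] [-3.1096 -4.3384  0.2838] 0.2213863097180528
```

Emit:
apply_moves([
  [[-0.0037,-0.0096,0],0],
  [[-0.0013,-0.0053,0],0],
  [[0,0,0],0],
])

```text
time_s: 9.38
tcp_pos: [0.6216, 0.0434, 0.2345]
ee_rot: [[-1.0, 0.0, -0.002], [0.0, 1.0, 0.001], [0.002, 0.001, -1.0]]
wrist_force: [-5.8, -0.5, 2.3]
gripper_width: 0.222
gripper_force: 30.0
```

Emit:
apply_moves([
  [[-0.0008,-0.0052,0],0],
  [[0,0,0],0],
])

```text
time_s: 9.55
tcp_pos: [0.6223, 0.0386, 0.2345]
ee_rot: [[-1.0, -0.0, -0.002], [-0.0, 1.0, 0.001], [0.002, 0.001, -1.0]]
wrist_force: [-6.1, -0.0, 2.8]
gripper_width: 0.225
gripper_force: 30.0
```

Emit:
apply_moves([
  [[-0.0002,-0.003,0],0],
  [[0,0,0],0],
])

```text
time_s: 9.72
tcp_pos: [0.6225, 0.0375, 0.2345]
ee_rot: [[-1.0, -0.001, -0.001], [-0.001, 1.0, 0.004], [0.001, 0.004, -1.0]]
wrist_force: [-5.8, 6.0, 3.1]
gripper_width: 0.222
gripper_force: 30.0
```

Emit:
apply_moves([
  [[0,-0.003,0],0],
  [[0,0,0],0],
])

```text
time_s: 9.88
tcp_pos: [0.6225, 0.0373, 0.2345]
ee_rot: [[-1.0, -0.002, -0.0], [-0.002, 1.0, 0.008], [0.0, 0.008, -1.0]]
wrist_force: [-8.2, 14.3, 3.6]
gripper_width: 0.225
gripper_force: 30.0
```

The handle has stalled at about 5.6°, where the stop was predicted (5.7°), and the force is rising. I'll push a little more and hold.

Emit:
apply_moves([
  [[0,-0.003,0],0],
  [[0,0,0],0],
  [[0,0,0],0],
  [[0,0,0],0],
  [[0,0,0],0],
])

```text
time_s: 10.3
tcp_pos: [0.6225, 0.0371, 0.2345]
ee_rot: [[-1.0, -0.004, 0.0], [-0.004, 1.0, 0.012], [-0.0, 0.012, -1.0]]
wrist_force: [-9.3, 20.9, 4.6]
gripper_width: 0.222
gripper_force: 30.0
```

Run:
```python
from h import *
for i in range(4): imaging.capture("top"); s=r.sense();print(s["time_s"],s["tcp_pos"].round(4) if hasattr(s["tcp_pos"],"round") else s["tcp_pos"],s["wrist_force"],s["gripper_force"])
for a0 in (6,):
  for k in range(24):
    a=a0+15*k
    t=np.radians([a,a+15]); d=.06*np.diff([np.cos(t),np.sin(t)])[:,0]
    print(a,"->",a+15,"tool",-d[0].round(4),d[1].round(4))
```

```text
10.35 [0.6226 0.0371 0.2345] [-8.56190886 21.28363684  4.55055445] 30.004879692569375
10.4 [0.6226 0.0371 0.2345] [-9.61920984 21.16203485  5.81808082] 30.004892237484455
10.45 [0.6226 0.0371 0.2345] [-9.1812804  20.90494623  5.1205656 ] 30.00490907812491
10.5 [0.6226 0.0371 0.2345] [-8.14380728 20.54658093  5.44629013] 30.00497374450788
6 -> 21 tool 0.0037 0.0152
21 -> 36 tool 0.0075 0.0138
36 -> 51 tool 0.0108 0.0114
51 -> 66 tool 0.0134 0.0082
66 -> 81 tool 0.015 0.0044
81 -> 96 tool 0.0157 0.0004
96 -> 111 tool 0.0152 -0.0037
111 -> 126 tool 0.0138 -0.0075
126 -> 141 tool 0.0114 -0.0108
141 -> 156 tool 0.0082 -0.0134
156 -> 171 tool 0.0044 -0.015
171 -> 186 tool 0.0004 -0.0157
186 -> 201 tool -0.0037 -0.0152
201 -> 216 tool -0.0075 -0.0138
216 -> 231 tool -0.0108 -0.0114
231 -> 246 tool -0.0134 -0.0082
246 -> 261 tool -0.015 -0.0044
261 -> 276 tool -0.0157 -0.0004
276 -> 291 tool -0.0152 0.0037
291 -> 306 tool -0.0138 0.0075
306 -> 321 tool -0.0114 0.0108
321 -> 336 tool -0.0082 0.0134
336 -> 351 tool -0.0044 0.015
351 -> 366 tool -0.0004 0.0157
```

The valve is shut: solid at the stop with 21 N held for over 0.5 s, stop TCP ≈ (0.6225, 0.0373). I'll release the push and back off the first turn.

Emit:
apply_moves([
  [[0.0006,0.009,0],0],
  [[0.0037,0.0152,0],0],
  [[0.0075,0.0138,0],0],
  [[0.0108,0.0114,0],0],
  [[0.0134,0.0082,0],0],
])

```text
time_s: 10.92
tcp_pos: [0.5883, 0.0861, 0.2345]
ee_rot: [[-1.0, 0.0, 0.002], [0.0, 1.0, -0.002], [-0.002, -0.002, -1.0]]
wrist_force: [1.9, -8.5, -0.5]
gripper_width: 0.223
gripper_force: 30.0
```

Emit:
apply_moves([
  [[0.015,0.0044,0],0],
  [[0.0157,0.0004,0],0],
  [[0.0152,-0.0037,0],0],
  [[0.0138,-0.0075,0],0],
  [[0,0,0],0],
])

```text
time_s: 11.33
tcp_pos: [0.5265, 0.0795, 0.2345]
ee_rot: [[-1.0, 0.0, 0.001], [0.0, 1.0, 0.0], [-0.001, 0.0, -1.0]]
wrist_force: [-2.6, -3.2, -0.4]
gripper_width: 0.226
gripper_force: 30.0
```

Emit:
apply_moves([
  [[0.0114,-0.0108,0],0],
  [[0.0082,-0.0134,0],0],
  [[0.0044,-0.015,0],0],
  [[0.0004,-0.0157,0],0],
  [[0,0,0],0],
])

```text
time_s: 11.75
tcp_pos: [0.5031, 0.0244, 0.2345]
ee_rot: [[-1.0, 0.001, -0.0], [0.001, 1.0, 0.0], [0.0, 0.0, -1.0]]
wrist_force: [-2.6, -4.5, -0.2]
gripper_width: 0.223
gripper_force: 30.0
```

Emit:
apply_moves([
  [[-0.0037,-0.0152,0],0],
  [[-0.0075,-0.0138,0],0],
  [[-0.0108,-0.0114,0],0],
  [[-0.0134,-0.0082,0],0],
  [[0,0,0],0],
])

```text
time_s: 12.17
tcp_pos: [0.5413, -0.0243, 0.2345]
ee_rot: [[-1.0, 0.001, 0.002], [0.001, 1.0, -0.001], [-0.002, -0.001, -1.0]]
wrist_force: [2.2, -5.7, -1.3]
gripper_width: 0.22
gripper_force: 30.0
```

Emit:
apply_moves([
  [[-0.015,-0.0044,0],0],
  [[-0.0157,-0.0004,0],0],
  [[-0.0152,0.0037,0],0],
  [[-0.0138,0.0075,0],0],
  [[0,0,0],0],
])

```text
time_s: 12.58
tcp_pos: [0.6009, -0.0146, 0.2345]
ee_rot: [[-1.0, -0.001, 0.002], [-0.001, 1.0, 0.002], [-0.002, 0.002, -1.0]]
wrist_force: [1.4, 2.8, -0.0]
gripper_width: 0.222
gripper_force: 30.0
```

Emit:
apply_moves([
  [[-0.0114,0.0108,0],0],
  [[-0.0082,0.0134,0],0],
  [[-0.0044,0.015,0],0],
  [[-0.0004,0.0157,0],0],
  [[0,0,0],0],
])

```text
time_s: 13.0
tcp_pos: [0.6221, 0.0405, 0.2345]
ee_rot: [[-1.0, -0.002, -0.002], [-0.002, 1.0, 0.001], [0.002, 0.001, -1.0]]
wrist_force: [-3.8, 3.3, 2.5]
gripper_width: 0.225
gripper_force: 30.0
```

Run:
```python
from h import *
p=imaging.capture("wrist")
for t,z in dict(handle_grip=.252,wheel_axis=.204).items():
    for q in models.place_of(p,t)[:1]: print(t,round(q["confidence"],2),atz(p,q["at"],z))
s=r.sense();print(s["time_s"],s["tcp_pos"],s["wrist_force"],s["gripper_force"],s["joints"])
```

```text
handle_grip 0.59 [0.62403172 0.04087038 0.252     ]
wheel_axis 0.73 [0.56405232 0.03069652 0.204     ]
13.15 [0.62213803 0.03994933 0.23451747] [-4.51649061  3.02331725  2.23414281] 29.99913160689175 [  18.47016515   21.47613964    1.37088837   -0.11767495  -69.9049208
 -108.37267114]
```

One turn is done, with the TCP back at (0.622, 0.040), about 2–3° past. Now the second turn.

Emit:
apply_moves([
  [[0.0037,0.0152,0],0],
  [[0.0075,0.0138,0],0],
  [[0.0108,0.0114,0],0],
  [[0.0134,0.0082,0],0],
  [[0,0,0],0],
])

```text
time_s: 13.57
tcp_pos: [0.5854, 0.0872, 0.2345]
ee_rot: [[-1.0, -0.001, -0.002], [-0.001, 1.0, -0.0], [0.002, -0.0, -1.0]]
wrist_force: [-2.7, 0.2, 0.6]
gripper_width: 0.222
gripper_force: 30.0
```

Emit:
apply_moves([
  [[0.015,0.0044,0],0],
  [[0.0157,0.0004,0],0],
  [[0.0152,-0.0037,0],0],
  [[0.0138,-0.0075,0],0],
  [[0,0,0],0],
])

```text
time_s: 13.98
tcp_pos: [0.5264, 0.0794, 0.2345]
ee_rot: [[-1.0, 0.0, -0.0], [0.0, 1.0, 0.0], [0.0, 0.0, -1.0]]
wrist_force: [-2.5, -1.5, 0.0]
gripper_width: 0.22
gripper_force: 30.0
```

Emit:
apply_moves([
  [[0.0114,-0.0108,0],0],
  [[0.0082,-0.0134,0],0],
  [[0.0044,-0.015,0],0],
  [[0.0004,-0.0157,0],0],
  [[0,0,0],0],
])

```text
time_s: 14.4
tcp_pos: [0.5032, 0.024, 0.2345]
ee_rot: [[-1.0, 0.002, -0.001], [0.002, 1.0, -0.001], [0.001, -0.001, -1.0]]
wrist_force: [-1.6, -3.0, -0.4]
gripper_width: 0.219
gripper_force: 30.0
```

Emit:
apply_moves([
  [[-0.0037,-0.0152,0],0],
  [[-0.0075,-0.0138,0],0],
  [[-0.0108,-0.0114,0],0],
  [[-0.0134,-0.0082,0],0],
  [[0,0,0],0],
])

```text
time_s: 14.82
tcp_pos: [0.5414, -0.0244, 0.2345]
ee_rot: [[-1.0, 0.001, 0.002], [0.001, 1.0, -0.001], [-0.002, -0.001, -1.0]]
wrist_force: [1.6, -4.8, -1.3]
gripper_width: 0.224
gripper_force: 30.0
```

Emit:
apply_moves([
  [[-0.015,-0.0044,0],0],
  [[-0.0157,-0.0004,0],0],
  [[-0.0152,0.0037,0],0],
  [[-0.0138,0.0075,0],0],
  [[0,0,0],0],
])

```text
time_s: 15.23
tcp_pos: [0.6007, -0.0148, 0.2346]
ee_rot: [[-1.0, -0.0, 0.002], [-0.0, 1.0, 0.001], [-0.002, 0.001, -1.0]]
wrist_force: [0.8, 2.8, 1.0]
gripper_width: 0.226
gripper_force: 30.0
```

Emit:
apply_moves([
  [[-0.0114,0.0108,0],0],
  [[-0.0082,0.0134,0],0],
  [[-0.0044,0.015,0],0],
  [[-0.0004,0.0125,0],0],
  [[0,0,0],0],
])

```text
time_s: 15.65
tcp_pos: [0.6224, 0.037, 0.2345]
ee_rot: [[-1.0, -0.002, -0.001], [-0.002, 1.0, 0.001], [0.001, 0.001, -1.0]]
wrist_force: [-3.4, 3.1, 2.1]
gripper_width: 0.219
gripper_force: 30.0
```

Run:
```python
from h import *
P={n:imaging.capture(n) for n in("wrist","scene","top")}
cv2.imwrite("pics/end.png",np.hstack([P["wrist"]["frame"][180:440,200:500],P["scene"]["frame"][80:340,140:440]]))
for n,p in P.items():
  for t,z in dict(handle_grip=.252,wheel_axis=.204).items():
    for q in models.place_of(p,t)[:1]: print(n,t,round(q["confidence"],2),atz(p,q["at"],z))
s=r.sense();print(s["time_s"],s["tcp_pos"],s["wrist_force"],s["gripper_force"],s["gripper_width"])
```

```text
wrist handle_grip 0.81 [0.62466039 0.03814752 0.252     ]
wrist wheel_axis 0.92 [0.56255098 0.03061817 0.204     ]
scene handle_grip 0.61 [0.62332995 0.03728129 0.252     ]
scene wheel_axis 0.84 [0.55947747 0.03296397 0.204     ]
top handle_grip 0.38 [0.6271289  0.03641082 0.252     ]
top wheel_axis 0.9 [0.56481852 0.0386071  0.204     ]
16.1 [0.62263696 0.03462959 0.23451588] [-3.73565822  3.36288705  1.80990491] 30.00008317641914 0.21952049369595475
```

View pics/end.png

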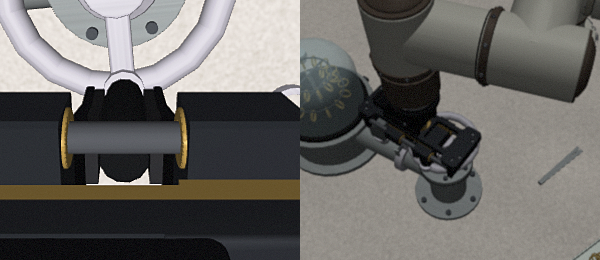

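The handle is gripped centrally between the pads. The last TCP y reading differs by 2 mm, so I'll check whether it is settled.

Run:
```python
from h import *
for i in range(10): imaging.capture("top"); s=r.sense();print(s["time_s"],np.round(s["tcp_pos"],4),np.round(s["wrist_force"],1))
```

```text
16.15 [0.6226 0.0346 0.2345] [-3.2  3.2  1.8]
16.2 [0.6227 0.0345 0.2345] [-3.6  3.1  1.5]
16.25 [0.6227 0.0345 0.2345] [-4.2  3.7  1.2]
16.3 [0.6227 0.0345 0.2345] [-4.1  3.   1.1]
16.35 [0.6227 0.0345 0.2346] [-3.4  3.6  1.4]
16.4 [0.6226 0.0345 0.2345] [-4.6  2.6  2. ]
16.45 [0.6227 0.0345 0.2345] [-4.2  3.5  1.4]
16.5 [0.6227 0.0345 0.2345] [-3.8  3.5  1.6]
16.55 [0.6226 0.0345 0.2345] [-4.5  3.4  2.4]
16.6 [0.6226 0.0345 0.2345] [-4.   2.9  1.1]
```

Emit:
apply_moves([
  [[0,0.003,0],0],
  [[0,0,0],0],
  [[0,0,0],0],
  [[0,0,0],0],
  [[0,0,0],0],
])

```text
time_s: 17.02
tcp_pos: [0.6225, 0.0365, 0.2345]
ee_rot: [[-1.0, 0.001, -0.001], [0.001, 1.0, -0.002], [0.001, -0.002, -1.0]]
wrist_force: [-3.9, -3.7, 1.2]
gripper_width: 0.219
gripper_force: 30.0
```

Emit:
apply_moves([
  [[0,0,0],0],
  [[0,0,0],0],
  [[0,0,0],0],
  [[0,0,0],0],
  [[0,0,0],0],
])

```text
time_s: 17.43
tcp_pos: [0.6225, 0.0364, 0.2345]
ee_rot: [[-1.0, 0.001, -0.001], [0.001, 1.0, -0.002], [0.001, -0.002, -1.0]]
wrist_force: [-3.6, -3.6, 1.4]
gripper_width: 0.224
gripper_force: 30.0
```

Steady within about 1° of two turns, so I'm handing it in.

```bash
python3 -c "
from h import *
print(r.finish_job())"
```

```text
the job is handed in; nothing more can be done
None
```

I shut the valve against its stop, backed it off two full turns (within about 1° by the measured tool position), and handed the job in with the gripper still closed on the crank handle at 30 N and the wheel still; no verdict came back.

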